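# Pyramid of swingarm bushes in the stacking rack

## Robot

A 7-joint arm with a two-finger parallel gripper is mounted at the origin on the work surface. World frame = base frame: x ahead of the robot, y to its left, z up, the work surface at z = 0. Lengths are in m, angles in rad, forces in N, time in s.
With the tool pointing down it reaches from about 0.425 to 0.925 m from the base axis. Payload 6.8 kg.
Tool frame: the origin (TCP) lies between the finger pads; the fingertips stand r.tips_ahead ahead of it and the grasp point (between the pads) lies 5 mm behind it (r.tips_ahead is the distance from the TCP to the fingertips, in m); z points along the fingers, y is the line along which they close (so a half turn about z gives the same grasp; the last joint's range is limited). The gripper opens to 85 mm and grips with 20 to 120 N. Pads are 22 mm wide; open, the fingers measure 114 mm over their backs; the gripper's body (76 mm by 85 mm) begins 54 mm behind the grasp point. The pads swing forward as they close: fully open they stand 13 mm farther back than shut.
Start: joints at [1.125, 0.477, 0.022, 1.555, -0.011, 1.109, -0.083], TCP at [0.224, -0.637, 0.245] pointing down, gripper open.
Joint ranges: [-2.96, 2.96], [-0.34, 2.1], [-1.41, 1.46], [0.24, 2.44], [-1.37, 4.51], [0.17, 1.92], [-2.96, 2.96]. Speed limits (rad/s): [2.39, 2.39, 3.14, 3.14, 3.14, 3.14, 3.14].

## Interface

Orientations are given as a rotation vector (axis times angle).
In Python, from bench import r gives the robot as it stands.
- The arm moves only by the tool move_arm, never from a script. Its argument "rows" is one flat list of numbers, 4 for each row, row after row: the shift along the tool's x, y, z in cm, then the turn about the tool's z in degrees. In form: [tx, ty, tz, twist, tx, ty, tz, twist, ...]. A call has 1 to 10 rows; each row is the pose to reach, as a shift and turn from the pose commanded when the call began, along the tool's axes at that moment; what a row does not reach only later rows make up. A row lasts 1/8 s, in which the tool goes at most 62.5 mm and 10.7 degrees, less where a joint would pass 70% of its speed; a pose out of reach is approached as far as the arm can. A call with a gripper value outside its range is refused whole. "fingers" is the opening, from 0 (shut) to 1 (fully open), set as the call begins (left out, the last holds). The fingers move at their own pace and stop on an object; "newtons" is the grip in N (left out, the last holds). Time passes only in rows, so rows that repeat a pose let the fingers close. It gives the time, the measured TCP pose, the force, the opening and the grip force at its end, in the units of the state.
- r.get_obs(): the state, without advancing time (a new reading comes with each control period).
- r.grab_frame(name): name is "side" or "top"; returns the picture (400x640x3 uint8, blue, green, red); there is no depth.
- r.camera_params(name): a dict with "fx", "fy", "cx", "cy" (pixels), "world_from_camera" (4x4, takes a point from camera to world coordinates). Camera axes: x right, y down, z forward; pixel columns grow to the right and rows downward; lengths in m; the calibration is good to about 2 mm. A picture is of the moment at which its call begins. camera_params takes no time and is no camera call.
- r.hand_in(): hands the job in; it is judged then, once.
The state is a dict: "clock": time; "joints": joint angles; "qvel": joint speeds; "tau": joint torques, N m; "tcp_pos": TCP position; "orientation": TCP orientation; "contact_force": force on the tool from outside, world axes, zero at the start; "moment": the same for the moment, N m; "grip_width": finger opening in m; "gripper_force": force on a finger pad.
Only numpy, scipy, OpenCV 4.12 (cv2) and the standard library are available. Lean on these libraries where they do the work, as an engineer would, in place of code of your own. Each camera call takes 0.05 s, during which the arm holds its last target. There are 200 camera calls.

## Task

Take the long steel bush out of its slot in the dark grey compartment bin and lay it in the groove of the V-block; let go there and take it again round its middle, because the rack's end boards leave no room for fingers at its ends. Then lower it, without dropping it, into the gap on top of the two bushes lying in the plywood rack, so that it rests on both as a pyramid, and let go. Leave everything else as it lies.

Things in the scene. Friction and masses are not known exactly. Their poses are not given: they have to be found in the camera images.
- sleeve: The long plain steel bush: lying cylinder 40 mm in diameter, 60 mm long, dark bore at both ends (drawn only: flat ends, nothing can enter). Starts lying in one of the three slots of the dark grey bin, along the slot. Origin at its centre; its x axis is the cylinder's axis. About 0.3 kg.
- lower_a: One of the two equal bushes (40 mm diameter, 60 mm long) lying side by side in the rack, at the rack's -y side; origin at its centre, x along its axis.
- lower_b: The other bush lying in the rack, at the rack's +y side; same size, origin at its centre, x along its axis.
- bin: Dark grey plastic compartment bin, fixed, 158 mm long (x) by 148 mm wide (y) by 50 mm high, open at the top; origin under its centre. Three slots along x, centred at y = -48, 0, +48 mm, each 44 mm wide and 150 mm long inside; floor 4 mm thick, walls 4 mm. A bush lies wholly below the rim: only its ends can be reached by fingers.
- v_rest: Aluminium V-block, fixed, 40 mm long (x) by about 40 mm wide (y), 19 mm high; a shallow V groove (120 degrees) runs along its x axis, its bottom 8 mm up. Origin under its centre. The bush overhangs it by 10 mm at each end.
- v_seat (a point): Where the centre of a 40 mm bush lies when it rests in the V-block (31 mm above the table); x along the groove.
- rack: Plywood stacking rack, fixed; origin under its centre, x along the axes of the bushes. Floor 5 mm thick, 72 mm between the two end boards (6 mm thick at x = +-39 mm; full width 95 mm up to 38 mm high, then 44 mm wide up to 92 mm high), low side walls 30 mm high, 83 mm apart inside.
- rack_top_seat (a point): Where the centre of the bush lies when it is saddled in the gap on top of the two lower ones (59 mm above the table, on the rack's centre line, midway between the end boards); x along the bushes' axes.
- short_sleeve: Bystander: shorter steel bush, 40 mm diameter but only 34 mm long, in another slot of the bin; origin at its centre, x along its axis.
- spring: Bystander: chrome kickstand spring, 22 mm diameter, 106 mm long with its hooks, in another slot of the bin; origin at its centre, x along it.
- pad_a: Bystander: steel brake pad, 83 x 42 x 10 mm, lying beyond the V-block; origin under its centre.
- pad_b: Bystander: the second brake pad, 83 x 42 x 10 mm; origin under its centre.
- cup: Bystander: white ceramic cup of bolts, 70 mm across at the rim, 75 mm high, bolts up to 95 mm; origin under its centre, z up.
Things that resemble listed ones, but are neither listed nor needed, are in the scene too. What is shaped like the lower_a but blue is not meant.

How it is judged:
On the way:
1. the long bush lies in the V-block's groove (centre within 15 mm along it, 5 mm otherwise, axis within 0.15 rad), at rest and let go (x of sleeve in the frame of v_seat between -0.015 and 0.015 m and y of sleeve in the frame of v_seat between -0.005 and 0.005 m and z of sleeve in the frame of v_seat between -0.005 and 0.005 m and angle between the x axis of sleeve and the x axis of v_rest, either way round below 0.15 rad and contact force between sleeve and the fingers below 0.05 N and linear speed of sleeve below 0.03 m/s), for 0.2 s.
At the end, for the whole second after the job is handed in: The long bush lies still and untouched in the gap on both lower bushes: centre within 8 mm along the axis, 6 mm across and 5 mm in height of the seat, axis within 0.12 rad of the rack's; each lower bush still on the rack floor, on its own side, within 5 mm across (x of sleeve in the frame of rack_top_seat between -0.008 and 0.008 m and y of sleeve in the frame of rack_top_seat between -0.006 and 0.006 m and z of sleeve in the frame of rack_top_seat between -0.005 and 0.005 m and angle between the x axis of sleeve and the x axis of rack, either way round below 0.12 rad and y of lower_a in the frame of rack between -0.0257 and -0.0157 m and z of each of lower_a, lower_b in the frame of rack below 0.029 m and contact force between sleeve and lower_a above 0.2 N and y of lower_b in the frame of rack between 0.0157 and 0.0257 m and contact force between sleeve and lower_b above 0.2 N and linear speed of sleeve below 0.02 m/s and angular speed of sleeve below 0.3 rad/s and contact force between sleeve and the fingers below 0.05 N).
It fails at once if the sleeve is dropped or thrown into the rack (faster than 0.45 m/s within 30 mm of its seat; a fall of about 10 mm) (distance between sleeve and rack_top_seat below 0.03 m and linear speed of sleeve above 0.45 m/s).
It fails at once if another loose thing is moved by more than 35 mm (distance of any of short_sleeve, spring, pad_a, pad_b, cup from where it was at the start of the episode above 0.035 m).
It fails at once if the cup of bolts is tipped by more than 0.35 rad (angle between cup's own z axis and vertical above 0.35 rad).
It also fails if it takes over 58 s, if anything falls off the work surface, if the arm or the gripper's body presses on something with over 40 N, if the wrist force passes 120 N, or if a joint passes its speed limit or range.

## Working session

There is one attempt and no reset: what is moved stays moved. The work goes in short steps, Python scripts to look and compute and a tool call to move; the robot and the scene stay as the last step left them, time stands still between calls to the robot, and variables do not carry over. Pictures are saved under pics/ and viewed, at most 10 in all, crops included, and the job is handed in when it is done.

Besides the shell and the picture viewer there is one more tool, called as name(argument=value, ...) on one line, values as JSON. move_arm: Moves the arm, as the interface text tells. Its arguments: {"type":"object","properties":{"rows":{"type":"array"},"fingers":{"type":"number"},"newtons":{"type":"number"}},"required":["rows"]}

```bash
mkdir -p pics; ls; python3 - <<'E'
from bench import r
import cv2,numpy as np
for n in("side","top"):
    cv2.imwrite(f"pics/{n}0.png",r.grab_frame(n)); p=r.camera_params(n)
    print(n,p["fx"],p["fy"],p["cx"],p["cy"]);print(np.round(p["world_from_camera"],4))
print(r.get_obs(),r.tips_ahead)
E
```

```text
pics
side 490.832653533682 490.832653533682 331.99131439680974 202.8653818055479
[[-0.9327 -0.2463  0.2634  0.3654]
 [-0.3605  0.626  -0.6915  0.7164]
 [ 0.0054 -0.7399 -0.6727  0.7868]
 [ 0.      0.      0.      1.    ]]
top 462.2905090315852 462.2905090315852 312.0373566745856 199.58496139209555
[[-0.0014 -0.9905  0.1377  0.4872]
 [-0.9999  0.0034  0.0142 -0.0044]
 [-0.0145 -0.1377 -0.9904  1.06  ]
 [ 0.      0.      0.      1.    ]]
{'clock': 0.1, 'joints': array([ 1.12493786,  0.47772146,  0.02237746,  1.55637048, -0.01149549,
        1.10932391, -0.08307726]), 'qvel': array([ 3.92031401e-04, -2.41831070e-03, -7.08119002e-05, -3.59061579e-03,
       -2.87754192e-04, -1.45297703e-03,  4.08596517e-04]), 'tau': array([ 4.28752508e-03, -5.97756994e+01,  1.61373217e+00, -2.81950450e+01,
        1.28920359e-02,  5.10897866e-03, -5.83513696e-06]), 'tcp_pos': array([ 0.22346997, -0.63637534,  0.24441336]), 'orientation': array([-3.09527903e+00, -5.27776923e-01,  6.68136690e-04]), 'contact_force': array([0.76254703, 0.1592066 , 0.37731887]), 'moment': array([0.02220615, 0.07630615, 0.02203746]), 'gripper_force': 0.0, 'grip_width': 0.08534317684702954} 0.014
```

View pics/side0.png

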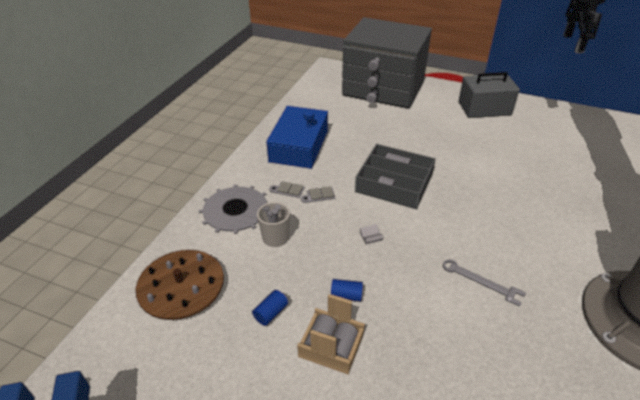

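View pics/top0.png

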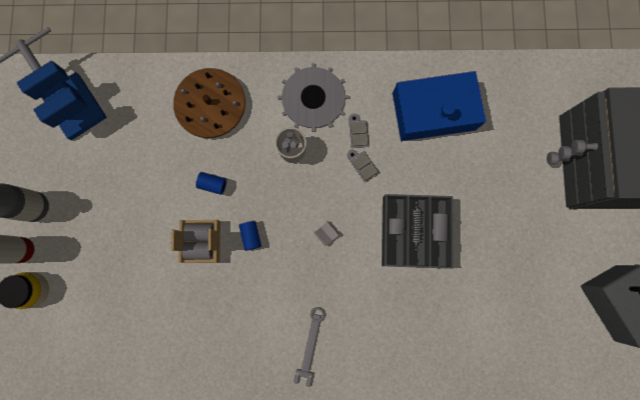

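Side view: bin at about (396,175), V-block at (371,234), rack at (333,340). Top view: bin at (420,231), with a short bush at (397,227), the spring at (417,227) and the long bush at (440,227). The V-block is at (328,233) and the rack at (198,241). Next I'll make enlarged crops.

```bash
python3 - <<'E'
import cv2,numpy as np
s=cv2.imread("pics/side0.png");t=cv2.imread("pics/top0.png")
def c(im,x,y,w,h,k):return cv2.resize(im[y:y+h,x:x+w],None,fx=k,fy=k,interpolation=cv2.INTER_CUBIC)
cv2.imwrite("pics/ct.png",np.vstack([np.hstack([c(t,375,185,90,90,4),c(t,165,205,60,90,4),c(t,308,212,50,90,4)])]))
a=c(s,350,140,95,70,4);b=c(s,290,290,85,84,4);d=c(s,350,215,50,84,4)
a=cv2.copyMakeBorder(a,0,336-280,0,0,0)
cv2.imwrite("pics/cs.png",np.hstack([a[:, :],d,])) 
cv2.imwrite("pics/cs.png",cv2.resize(np.hstack([a,b,d]),None,fx=.86,fy=.86))
print(np.hstack([a,b,d]).shape)
E
```

```text
(336, 920, 3)
```

View pics/ct.png

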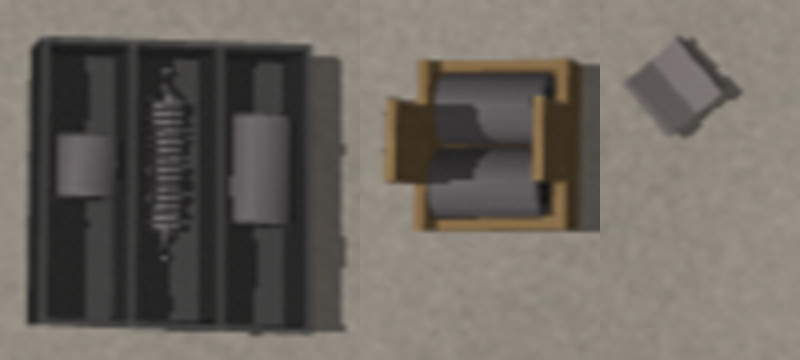

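View pics/cs.png

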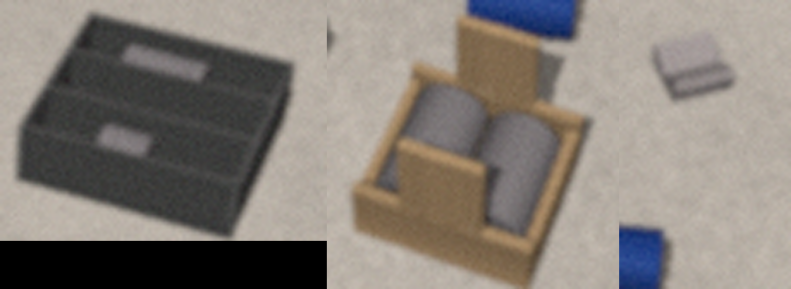

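The top crop shows the long bush in the right (-y) slot with its axis along world x. The rack's bushes lie along image horizontal, which is world y. The V-groove runs down-right at about 45° in the image, between crop points (655,65) and (705,112). The side crop shows the same layout. I'll measure these with masks.

```bash
cat > h.py <<'E'
import cv2,numpy as np
from bench import r
P={n:r.camera_params(n) for n in("side","top")}
def ray(n,u):
    p=P[n];T=np.array(p["world_from_camera"]);u=np.atleast_2d(u).astype(float)
    d=np.c_[(u[:,0]-p["cx"])/p["fx"],(u[:,1]-p["cy"])/p["fy"],np.ones(len(u))]@T[:3,:3].T
    return T[:3,3],d
def onz(n,u,z):
    o,d=ray(n,u);return o+d*((z-o[2])/d[:,2:3])
def tri(ut,us):
    """midpoint of the two rays, and their gap"""
    o1,d1=ray("top",ut);o2,d2=ray("side",us);d1,d2=d1[0],d2[0]
    s=np.linalg.lstsq(np.c_[d1,-d2],o2-o1,rcond=None)[0]
    a,b=o1+s[0]*d1,o2+s[1]*d2;return (a+b)/2,np.linalg.norm(a-b)
def proj(n,X):
    p=P[n];T=np.linalg.inv(p["world_from_camera"]);c=T[:3,:3]@np.array(X)+T[:3,3]
    return np.array([p["fx"]*c[0]/c[2]+p["cx"],p["fy"]*c[1]/c[2]+p["cy"]])
K=4
def up(im,x,y,w,h): return cv2.resize(im[y:y+h,x:x+w],None,fx=K,fy=K,interpolation=cv2.INTER_CUBIC)
def px(q,x,y): return (np.asarray(q,float).reshape(-1,2)+.5)/K-.5+[x,y]
def big(m):
    c=cv2.findContours(m.astype(np.uint8),cv2.RETR_EXTERNAL,cv2.CHAIN_APPROX_NONE)[0]
    return sorted(c,key=cv2.contourArea)[::-1]
def box(c): return cv2.boxPoints(cv2.minAreaRect(c))
E
python3 - <<'E'
from h import *
np.set_printoptions(precision=4,suppress=True)
I={"top":cv2.imread("pics/top0.png"),"side":cv2.imread("pics/side0.png")}
def show(name,n,roi,f,zs,k=1,draw=None):
    im=up(I[n],*roi).astype(int);m=f(im)
    for c in big(m)[:k]:
        q=px(box(c),*roi[:2]);a=cv2.approxPolyDP(c,6,True);print(name,n,"area",cv2.contourArea(c)/K/K,"box",q.round(1).tolist())
        print("  poly",px(a,*roi[:2]).round(1).tolist())
        for z in zs:
            w=onz(n,q,z);print("  z",z,w[:,:2].round(4).tolist(),"c",w.mean(0)[:2])
g=lambda lo:(lambda im:im.mean(2)>lo)
dark=lambda im:im.mean(2)<75
wood=lambda im:(im[...,2]-im[...,0]>40)
show("sleeve","top",(428,195,24,70),g(88),[.024,.044])
show("sleeve","side",(375,145,45,25),g(88),[.044])
show("bin","top",(370,185,90,90),dark,[.05])
show("bin","side",(350,140,95,70),dark,[])
vb=lambda im:(im.mean(2)<125)
show("rack","top",(165,205,60,70),wood,[.03,.038])
show("rack","side",(290,290,85,84),wood,[])
for n,(x,y) in (("top",(328,233)),("side",(371,234)),("top",(180,215)),("side",(350,250))): print(n,I[n][y-3:y+4,x-3:x+4].mean((0,1)))
E
```

```text
sleeve top area 217.96875 box [[432.5, 239.5], [433.9, 213.1], [443.7, 213.6], [442.2, 240.0]]
  poly [[443.4, 214.1], [433.9, 214.1], [434.4, 239.6], [441.6, 238.9]]
  z 0.024 [[0.5405, -0.2578], [0.5997, -0.2632], [0.5985, -0.2849], [0.5393, -0.2794]] c [ 0.5695 -0.2713]
  z 0.044 [[0.5395, -0.2529], [0.5976, -0.2582], [0.5963, -0.2795], [0.5383, -0.274]] c [ 0.5679 -0.2662]
sleeve side area 207.25 box [[379.1, 144.6], [419.4, 144.6], [419.4, 154.9], [379.1, 154.9]]
  poly [[379.1, 144.6], [419.4, 154.9], [419.4, 144.6]]
  z 0.044 [[0.6235, -0.3009], [0.5264, -0.3393], [0.5159, -0.2959], [0.6105, -0.2585]] c [ 0.5691 -0.2987]
bin top area 5336.96875 box [[381.5, 267.0], [382.5, 194.0], [460.4, 195.2], [459.4, 268.2]]
  poly [[382.9, 196.4], [382.1, 265.4], [437.9, 267.9], [459.4, 266.6], [455.1, 263.6], [455.6, 266.1], [453.6, 266.1], [454.9, 262.4], [458.4, 263.9], [456.4, 258.6], [458.4, 258.1], [459.4, 251.1], [456.4, 246.1], [459.4, 245.6], [459.4, 243.4], [456.1, 242.9], [458.9, 240.9], [459.4, 217.6], [455.1, 212.9], [457.6, 213.6], [458.6, 211.6], [453.1, 210.6], [456.4, 208
[... 653 characters left out ...]
6, 259.4], [183.4, 260.9], [215.6, 261.6]]
  z 0.03 [[0.496, 0.2966], [0.5191, 0.2245], [0.495, 0.2161], [0.4721, 0.2879]] c [0.4956 0.2563]
  z 0.038 [[0.496, 0.2943], [0.5189, 0.2228], [0.495, 0.2144], [0.4722, 0.2856]] c [0.4955 0.2543]
rack side area 3174.53125 box [[293.3, 354.6], [317.3, 288.6], [371.1, 308.1], [347.1, 374.2]]
  poly [[328.4, 294.1], [328.1, 310.1], [314.6, 308.6], [315.1, 311.6], [300.4, 341.4], [297.4, 343.4], [297.9, 354.6], [300.1, 357.1], [347.4, 373.4], [348.6, 364.1], [359.9, 339.1], [363.9, 323.9], [349.9, 318.1], [350.6, 300.9]]
top [109.8163 111.449  118.0612]
side [135.3061 136.5714 144.8367]
top [132.7959 142.7347 149.3673]
side [166.6939 176.3061 184.9592]
```

```bash
python3 - <<'E'
from h import *
np.set_printoptions(precision=4,suppress=True)
I={"top":cv2.imread("pics/top0.png"),"side":cv2.imread("pics/side0.png")}
# rack mask by saturation
for n,roi in (("top",(160,205,70,70)),("side",(290,290,85,84))):
    hsv=cv2.cvtColor(up(I[n],*roi),cv2.COLOR_BGR2HSV);m=(hsv[...,1]>85)&(abs(hsv[...,0].astype(int)-15)<9)
    c=big(m)[0];print(n,cv2.boundingRect(c),"poly",px(cv2.approxPolyDP(c,4,True),*roi[:2]).round(1).tolist())
# V-block mask: darker and less yellow than table
for n,roi in (("top",(308,215,40,40)),("side",(355,220,34,28))):
    im=up(I[n],*roi).astype(int);m=(im[...,2]-im[...,0]<13)
    m=cv2.morphologyEx(m.astype(np.uint8),cv2.MORPH_OPEN,np.ones((5,5)))
    c=big(m)[0];print("v",n,px(box(c),*roi[:2]).round(1).tolist(),"poly",px(cv2.approxPolyDP(c,5,True),*roi[:2]).round(1).tolist())
s=lambda a,o:((a[0]-619)/3.44+350,a[1]/3.44+215)
t=lambda a:((a[0]-600)/4+308,a[1]/4+212)
print("V ridge",[tri(t(a),s(b,0)) for a,b in (((683,38),(654,45)),((725,88),(708,33)))])
print("V corners z.019",onz("top",[t(a) for a in((627,85),(683,38),(725,88),(682,135))],.019)[:,:2], "groove z.008",onz("top",[t((655,66)),t((705,112))],.008)[:,:2])
rt=lambda a:((a[0]-360)/4+165,a[1]/4+205);rs=lambda a:((a[0]-327)/3.44+290,a[1]/3.44+290)
print("board tops .092",onz("top",[rt(a) for a in((387,97),(387,182),(545,97),(545,182))],.092)[:,:2])
print("walls .03",onz("top",[rt((500,60)),rt((500,230))],.03)[:,:2], "gap .025",onz("top",[rt((490,147))],.02)[:,:2])
print("board tri",[tri(rt(a),rs(b)) for a,b in (((387,97),(400,140)),((387,182),(487,166)))])
print("sleeve sides .024",onz("top",[(433,227),(447.5,227)],.03),onz("top",[(440,213.25),(440,241)],.03))
E
```

```text
top (46, 59, 195, 172) poly [[219.4, 221.4], [215.6, 219.4], [179.4, 220.1], [178.9, 229.6], [171.6, 229.9], [171.1, 249.1], [178.6, 250.6], [178.4, 261.6], [218.4, 261.4]]
side (33, 21, 264, 312) poly [[329.1, 294.9], [328.1, 310.6], [325.4, 311.9], [316.9, 308.6], [315.1, 309.4], [315.1, 313.1], [300.9, 342.1], [298.1, 343.9], [298.4, 354.4], [303.1, 357.6], [346.9, 372.6], [361.6, 335.4], [363.6, 324.4], [350.1, 318.4], [350.4, 301.1]]
v top [[312.7, 232.2], [329.9, 218.1], [343.5, 234.8], [326.3, 248.8]] poly [[326.9, 220.6], [313.4, 232.6], [323.9, 245.4], [329.6, 245.6], [342.6, 233.9], [331.4, 221.6]]
v side [[357.8, 228.4], [378.5, 222.1], [383.8, 239.3], [363.1, 245.7]] poly [[375.6, 224.4], [359.1, 228.9], [359.1, 232.6], [365.6, 243.9], [382.1, 239.6], [382.9, 236.4]]
V ridge [(array([ 0.582 , -0.0275,  0.0095]), np.float64(0.0016090090319433596)), (array([ 0.5531, -0.0512,  0.0091]), np.float64(0.0023337462147624585))]
V corners z.019 [[ 0.5555  0.0045]
 [ 0.5819 -0.0272]
 [ 0.5536 -0.0506]
 [ 0.5274 -0.0262]] groove z.008 [[ 0.567  -0.0114]
 [ 0.5408 -0.0396]]
board tops .092 [[0.5598 0.3049]
 [0.5153 0.3031]
 [0.5596 0.2214]
 [0.5152 0.2202]]
walls .03 [[0.5851 0.2618]
 [0.4906 0.2588]] gap .025 [[0.5369 0.2685]]
board tri [(array([0.5585, 0.3046, 0.0918]), np.float64(0.0027509290724158776)), (array([0.5144, 0.3028, 0.0921]), np.float64(0.0018457198564743762))]
sleeve sides .024 [[ 0.568  -0.2585  0.03  ]
 [ 0.5679 -0.2906  0.03  ]] [[ 0.5987 -0.2752  0.03  ]
 [ 0.5369 -0.2727  0.03  ]]
```

```bash
python3 - <<'E'
from h import *
np.set_printoptions(precision=4,suppress=True)
t=lambda a:((a[0]-600)/4+308,a[1]/4+212)
for a,b in (((683,38),(359.1,228.9)),((725,88),(375.6,224.4))): print("V tri",tri(t(a),b))
def yaw(n,a,b,z):
    w=onz(n,[a,b],z);d=w[1]-w[0];return np.degrees(np.arctan2(d[1],d[0])).round(1),w[:,:2].round(4).tolist()
print("side ridge",yaw("side",(359.1,228.9),(375.6,224.4),.019),"side base",yaw("side",(365.6,243.9),(382.1,239.6),0),"perp",yaw("side",(359.1,232.6),(365.6,243.9),.0))
print("top",yaw("top",(313.4,232.6),(323.9,245.4),.01),yaw("top",(331.4,221.6),(342.6,233.9),.01),yaw("top",t((655,66)),t((705,112)),.008))
m=lambda a:(a[0]/4+375,a[1]/4+185)
for nm,a,b,z in(("bin R",(310,47),(305,325),.05),("div1",(133,45),(130,325),.05),("div2",(222,45),(218,325),.05),("binL base",(35,40),(28,323),0),("sl L",(235,113),(230,224),.04),("sl R",(290,115),(287,224),.03),("top rim",(40,43),(310,47),.05)): print(nm,yaw("top",m(b),m(a),z))
q=lambda a:(a[0]/3.44+350,a[1]/3.44+140)
print("bin side rim",[onz("side",[q(a)],.05)[0,:2] for a in((90,14),(293,65),(20,127),(240,180))])
# sleeve: side-view upper silhouette ends vs top ends
print("sleeve side ends z.036",onz("side",[q((128,44)),q((208,63))],.036))
print("sleeve tri",tri(m((288,113)),q((128,44))),tri(m((286,224)),q((208,63))))
E
```

```text
V tri (array([ 0.5833, -0.0274,  0.0063]), np.float64(0.00041515495440881114))
V tri (array([ 0.5534, -0.0511,  0.0096]), np.float64(0.0016611525725439042))
side ridge (np.float64(-137.9), [[0.5799, -0.0153], [0.5503, -0.042]]) side base (np.float64(-139.4), [[0.5572, 0.005], [0.5274, -0.0205]]) perp (np.float64(131.6), [[0.5815, -0.0224], [0.5572, 0.005]])
top (np.float64(-140.7), [[0.5575, 0.0076], [0.5285, -0.016]]) (np.float64(-138.1), [[0.5825, -0.0334], [0.5544, -0.0586]]) (np.float64(-132.8), [[0.567, -0.0114], [0.5408, -0.0396]])
bin R (np.float64(-3.5), [[0.4817, -0.2895], [0.6329, -0.2987]])
div1 (np.float64(-2.3), [[0.4818, -0.1956], [0.6344, -0.2018]])
div2 (np.float64(-2.9), [[0.4818, -0.2429], [0.6342, -0.2506]])
binL base (np.float64(-2.7), [[0.4828, -0.1475], [0.6448, -0.1551]])
sl L (np.float64(-4.7), [[0.5365, -0.2538], [0.5976, -0.2588]])
sl R (np.float64(-3.9), [[0.5369, -0.2876], [0.5975, -0.2918]])
top rim (np.float64(88.9), [[0.6329, -0.2987], [0.6356, -0.1507]])
bin side rim [array([ 0.6292, -0.2923]), array([ 0.4742, -0.2858]), array([ 0.6343, -0.1469]), array([ 0.4799, -0.148 ])]
sleeve side ends z.036 [[ 0.5965 -0.2852  0.036 ]
 [ 0.5351 -0.2843  0.036 ]]
sleeve tri (array([ 0.598 , -0.2902,  0.0322]), np.float64(0.0007902349416979305)) (array([ 0.536 , -0.2859,  0.0347]), np.float64(0.0013573673702401163))
```

```bash
cat >> h.py <<'E'
from scipy.spatial.transform import Rotation as R
def to(p,yaw):
    """shift in tool axes (cm) and twist (deg) to bring TCP to world p with tool y at yaw (deg)"""
    o=r.get_obs();M=R.from_rotvec(o["orientation"]).as_matrix()
    cur=np.degrees(np.arctan2(M[1,1],M[0,1]));d=(yaw-cur+90)%180-90
    print("clock",o["clock"],"tcp",o["tcp_pos"].round(4),"yaw",cur.round(1),"tilt",M[:,2].round(3),"F",o["contact_force"].round(1),"w",o["grip_width"].round(4),"gf",round(o["gripper_force"],1),"q7",o["joints"][6].round(2))
    print(" -> cm",(M.T@(np.array(p)-o["tcp_pos"])*100).round(2),"twist",(-d).round(1))
E
python3 -c "
from h import *
to((.567,-.2705,.15),-2.5)"
```

```text
Traceback (most recent call last):
  File "h.py", line 30, in to
    print("clock",o["clock"],"tcp",o["tcp_pos"].round(4),"yaw",cur.round(1),"tilt",M[:,2].round(3),"F",o["contact_force"].round(1),"w",o["grip_width"].round(4),"gf",round(o["gripper_force"],1),"q7",o["joints"][6].round(2))
                                                                                                                                       ^^^^^^^^^^^^^^^^^^^^^
AttributeError: 'float' object has no attribute 'round'
```

```bash
sed -i 's/o\["grip_width"\].round(4)/round(o["grip_width"],4)/' h.py
python3 -c "
from h import *
to((.567,-.2705,.15),-2.5)"
```

```text
clock 0.1 tcp [ 0.2235 -0.6364  0.2444] yaw -70.6 tilt [-0.001  0.002 -1.   ] F [0.8 0.2 0.4] w 0.0853 gf 0.0 q7 -0.08
 -> cm [ 44.54 -23.12   9.47] twist -68.1
```

move_arm(rows=[2.2,-1.2,0.5,-3.4,6.7,-3.5,1.4,-10.2,12.0,-6.2,2.5,-18.4,17.4,-9.0,3.7,-26.6,22.7,-11.8,4.8,-34.7,28.1,-14.6,6.0,-42.9,33.4,-17.3,7.1,-51.1,38.3,-19.9,8.1,-58.6,42.3,-22.0,9.0,-64.7,44.5,-23.1,9.5,-68.1], fingers=1, newtons=60)

```text
clock: 1.35
tcp_pos: [0.5685, -0.267, 0.1497]
orientation: [-2.26, -2.18, -0.002]
contact_force: [0.4, -0.1, -0.6]
grip_width: 0.0854
gripper_force: 0.0
```

```bash
python3 -c "
from h import *
to((.567,-.2705,.026),-2.5)
"
```

```text
clock 1.35 tcp [ 0.5685 -0.267   0.1497] yaw -2.1 tilt [-0.     0.002 -1.   ] F [ 0.4 -0.1 -0.6] w 0.0854 gf 0.0 q7 0.12
 -> cm [-0.38 -0.13 12.36] twist 0.4
```

move_arm(rows=[0,0,0,0,0,0,0,0])

```text
clock: 1.6
tcp_pos: [0.5658, -0.2733, 0.1503]
orientation: [2.273, 2.168, -0.002]
contact_force: [-0.3, -0.4, -0.2]
grip_width: 0.0853
gripper_force: 0.0
```

```bash
python3 -c "
from h import *
to((.567,-.2705,.026),-2.5)
cv2.imwrite('pics/a.png',np.hstack([up(r.grab_frame('top'),365,180,95,95),up(r.grab_frame('side'),345,105,100,95)]))
"
```

```text
clock 1.6 tcp [ 0.5658 -0.2733  0.1503] yaw -2.7 tilt [-0.001 -0.001 -1.   ] F [-0.3 -0.4 -0.2] w 0.0853 gf 0.0 q7 0.12
 -> cm [ 0.3   0.12 12.43] twist -0.2
```

View pics/a.png

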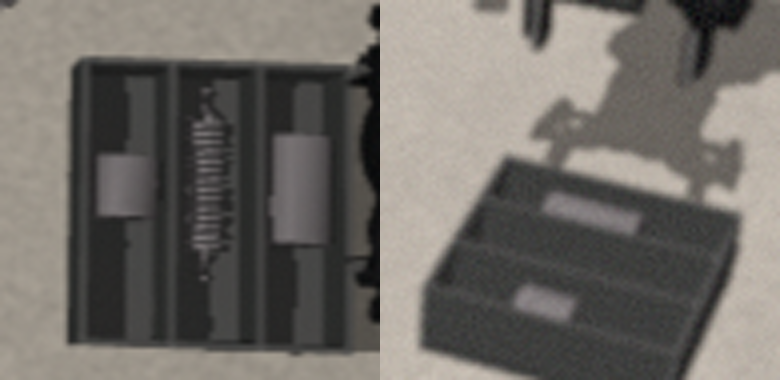

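The top crop shows the long bush unobstructed at crop (301,188), with the gripper above and to the right of it because of its height. I'll go down partway to just above the rim and check the position.

move_arm(rows=[0,0,2,0,0,0,5,0,0,0,7,0,0,0,8,0,0,0,8,0,0,0,8,0])

```text
clock: 2.45
tcp_pos: [0.5677, -0.2717, 0.0711]
orientation: [2.269, 2.17, 0.001]
contact_force: [0.1, 0.3, -0.1]
grip_width: 0.0851
gripper_force: 0.0
```

```bash
python3 -c "
from h import *
to((.567,-.2705,.026),-2.5)
cv2.imwrite('pics/b.png',np.hstack([up(r.grab_frame('top'),365,180,100,95),up(r.grab_frame('side'),345,105,100,95)]))
"
```

```text
clock 2.45 tcp [ 0.5677 -0.2717  0.0711] yaw -2.6 tilt [ 0.001 -0.001 -1.   ] F [ 0.1  0.3 -0.1] w 0.0851 gf 0.0 q7 0.08
 -> cm [ 0.12 -0.08  4.51] twist -0.1
```

View pics/b.png

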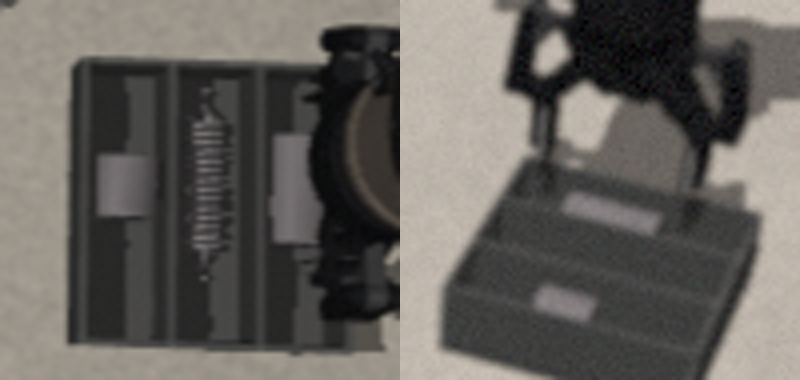

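The side crop shows the fingertips at about (545,185) and (693,222), one at each end of the bush and over its slot, so I'll go down.

move_arm(rows=[0,0,1.2,0,0,0,2.7,0,0,0,3.8,0,0,0,4.4,0,0,0,4.4,0])

```text
clock: 3.18
tcp_pos: [0.5667, -0.2712, 0.0256]
orientation: [-2.269, -2.171, 0.001]
contact_force: [-0.1, -0.4, 1.1]
grip_width: 0.0853
gripper_force: 0.0
```

move_arm(rows=[0,0,0,0,0,0,0,0,0,0,0,0,0,0,0,0,0,0,0,0,0,0,0,0], fingers=0, newtons=60)

```text
clock: 3.92
tcp_pos: [0.5676, -0.2717, 0.0271]
orientation: [2.269, 2.17, 0.001]
contact_force: [-0.3, -0.4, 5.4]
grip_width: 0.0588
gripper_force: 65.9
```

move_arm(rows=[0,0,-1,0,0,0,-3,0,0,0,-6,0,0,0,-9,0,0,0,-11,0,0,0,-12,0,0,0,-12,0,0,0,-12,0])

```text
clock: 4.92
tcp_pos: [0.5662, -0.2713, 0.1451]
orientation: [-2.269, -2.17, 0.001]
contact_force: [0.9, -0.7, -3.8]
grip_width: 0.0591
gripper_force: 65.5
```

```bash
python3 -c "
from h import *
to((.5545,-.0245,.10),42)
cv2.imwrite('pics/c.png',np.hstack([up(r.grab_frame('top'),365,180,100,95),up(r.grab_frame('side'),345,75,100,95)]))
"
```

```text
clock 4.925 tcp [ 0.5662 -0.2713  0.1451] yaw -2.5 tilt [-0.002  0.001 -1.   ] F [ 0.9 -0.7 -3.8] w 0.0591 gf 65.5 q7 0.12
 -> cm [24.6  -2.26  4.53] twist -44.5
```

View pics/c.png

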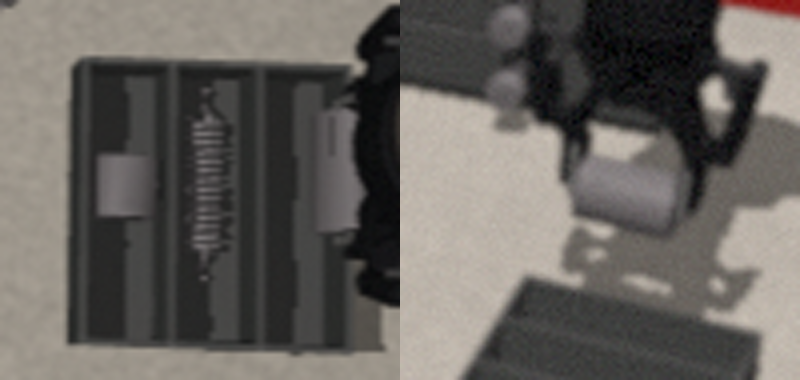

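The side crop shows the bush held level between the fingers, its centre at about crop (628,193). I'll measure its height relative to the TCP and carry it over.

```bash
python3 -c "
from h import *
o,d=ray('side',(345+228/4,75+193/4));d=d[0]
t=(-.2712-o[1])/d[1];print('sleeve on plane',(o+t*d).round(4), 'top+/-',proj('side',(.567,-.271,.145)))
f=r.grab_frame('side');im=up(f,385,110,40,35).astype(int);c=big((im.mean(2)>85)&(im.mean(2)<135))[0];print(px(box(c),385,110).round(1).tolist())
"
```

```text
sleeve on plane [ 0.5646 -0.2712  0.1413] top+/- [401.15190345 121.77396098]
[[384.6, 109.6], [424.4, 109.6], [424.4, 144.4], [384.6, 144.4]]
```

move_arm(rows=[1.2,-0.1,0.2,-2.2,4.4,-0.4,0.8,-8.0,8.6,-0.8,1.6,-15.6,12.8,-1.2,2.4,-23.1,17.0,-1.6,3.1,-30.7,20.7,-1.9,3.8,-37.4,23.4,-2.2,4.3,-42.3,24.6,-2.3,4.5,-44.5,24.6,-2.3,4.5,-44.5,24.6,-2.3,4.5,-44.5])

```text
clock: 6.32
tcp_pos: [0.5552, -0.0265, 0.1014]
orientation: [1.283, 2.867, -0.002]
contact_force: [1.0, -1.0, -3.9]
grip_width: 0.0596
gripper_force: 65.3
```

```bash
python3 -c "
from h import *
to((.5545,-.0245,.034),42)
cv2.imwrite('pics/d.png',np.hstack([up(r.grab_frame('top'),285,190,95,95),up(r.grab_frame('side'),325,170,95,95)]))
"
```

```text
clock 6.325 tcp [ 0.5552 -0.0265  0.1014] yaw 41.8 tilt [ 0.    -0.001 -1.   ] F [ 1.  -1.  -3.9] w 0.0596 gf 65.3 q7 0.33
 -> cm [0.2  0.08 6.74] twist -0.2
```

View pics/d.png

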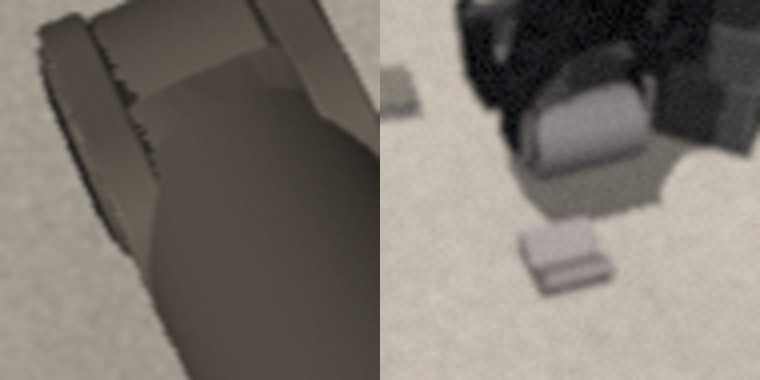

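The side crop shows the bush at about crop (590,130) above the V-block at (567,256), with its axis parallel to the groove. I'll check where each should project.

```bash
python3 -c "
from h import *
for p in((.5552,-.0265,.0984),(.5545,-.0245,.010),(.5545,-.0245,.0)): print(proj('side',p).round(1))
import numpy as np
for u in ((522,238),(592,220),(612,272),(545,292)):
    q=(325+(u[0]-380)/4,170+u[1]/4); print(q,onz('side',[q],.019)[0,:2].round(4),onz('side',[q],0)[0,:2].round(4))
"
```

```text
[373.6 201.7]
[371.2 232. ]
[370.9 235.1]
(360.5, 229.5) [ 0.5765 -0.0147] [ 0.5817 -0.0327]
(378.0, 225.0) [ 0.5448 -0.0421] [ 0.5493 -0.0609]
(383.0, 238.0) [ 0.523 -0.008] [ 0.5269 -0.0259]
(366.25, 243.0) [0.5521 0.0192] [0.5567 0.0019]
```

```bash
python3 -c "
from h import *
c=np.array((.555,-.0253));a=np.radians(42);e=np.array((np.cos(a),np.sin(a)));n=np.array((e[1],-e[0]))
for s in(1,-1):
  for l,w,z in((1,1,.019),(1,-1,.019),(1,-1,0),(1,0,.008)):
    X=np.r_[c+s*.02*l*e+.0195*w*n,z];print('end',s,'side',w,'z',z,'top',proj('top',X).round(1),'side',proj('side',X).round(1))
f=r.grab_frame('side')
im=up(f,355,220,34,28)
# brightness profile across the block through its centre, far to near
o=proj('side',np.r_[c+.045*n,0]);q=proj('side',np.r_[c-.045*n,0])
for t in np.linspace(0,1,28):
  u=o+(q-o)*t; print(u.round(1),cv2.getRectSubPix(f,(3,3),tuple(map(float,u))).mean((0,1)).round(0).tolist(),end=' ; ')
"
```

```text
end 1 side 1 z 0.019 top [328.4 221.1] side [359.4 225.2]
end 1 side -1 z 0.019 top [315.6 232.6] side [366.6 237.2]
end 1 side -1 z 0 top [315.7 233.2] side [366.1 243.2]
end 1 side 0 z 0.008 top [322.  227.2] side [362.7 234.6]
end -1 side 1 z 0.019 top [340.4 234.2] side [375.9 220.8]
end -1 side -1 z 0.019 top [327.6 245.9] side [383.3 232.5]
end -1 side -1 z 0 top [327.4 246.2] side [382.7 238.5]
end -1 side 0 z 0.008 top [333.8 240.3] side [379.2 230.1]
[362.7 221.6] [150.0, 159.0, 167.0] ; [363.3 222.6] [156.0, 165.0, 173.0] ; [364.  223.6] [160.0, 169.0, 177.0] ; [364.6 224.6] [161.0, 169.0, 177.0] ; [365.2 225.6] [161.0, 168.0, 177.0] ; [365.8 226.6] [163.0, 166.0, 175.0] ; [366.4 227.6] [163.0, 165.0, 174.0] ; [367.  228.7] [163.0, 164.0, 174.0] ; [367.6 229.7] [163.0, 164.0, 173.0] ; [368.3 230.7] [161.0, 163.0, 173.0] ; [368.9 231.7] [161.0, 162.0, 172.0] ; [369.5 232.7] [159.0, 160.0, 170.0] ; [370.1 233.7] [150.0, 151.0, 160.0] ; [370.7 234.7] [135.0, 137.0, 145.0] ; [371.3 235.7] [126.0, 128.0, 136.0] ; [372.  236.8] [130.0, 132.0, 140.0] ; [372.6 237.8] [138.0, 139.0, 147.0] ; [373.2 238.8] [134.0, 135.0, 144.0] ; [373.8 239.8] [122.0, 122.0, 131.0] ; [374.4 240.8] [120.0, 123.0, 130.0] ; [375.  241.8] [138.0, 144.0, 152.0] ; [375.7 242.8] [161.0, 169.0, 177.0] ; [376.3 243.8] [173.0, 184.0, 192.0] ; [376.9 244.8] [176.0, 187.0, 195.0] ; [377.5 245.9] [176.0, 186.0, 195.0] ; [378.1 246.9] [175.0, 186.0, 194.0] ; [378.7 247.9] [173.0, 184.0, 193.0] ; [379.3 248.9] [174.0, 184.0, 193.0] ;
```

The measurements of the V-block agree to a few mm, and the groove will centre the bush itself. I'll lower gently.

move_arm(rows=[0.1,0.1,1.5,0,0.2,0.1,3.5,0,0.2,0.1,5.0,0,0.2,0.1,5.7,0,0.2,0.1,6.1,0,0.2,0.1,6.3,0,0.2,0.1,6.3,0])

```text
clock: 7.35
tcp_pos: [0.5546, -0.0225, 0.0386]
orientation: [1.279, 2.869, 0.0]
contact_force: [0.4, 0.4, -4.1]
grip_width: 0.0591
gripper_force: 65.4
```

```bash
python3 -c "
from h import *
to((.5538,-.0238,.034),42);print(r.get_obs()['moment'])"
```

```text
clock 7.35 tcp [ 0.5546 -0.0225  0.0386] yaw 42.0 tilt [ 0.001 -0.    -1.   ] F [ 0.4  0.4 -4.1] w 0.0591 gf 65.4 q7 0.26
 -> cm [-0.04 -0.15  0.46] twist -0.0
[-0.01981743 -0.05522324  0.00718623]
```

move_arm(rows=[0,0,0.1,0,0,0,0.2,0,0,0,0.3,0,0,0,0.3,0])

```text
clock: 7.85
tcp_pos: [0.5543, -0.0225, 0.0352]
orientation: [-1.279, -2.869, 0.0]
contact_force: [0.3, -0.4, -3.9]
grip_width: 0.0588
gripper_force: 65.4
```

move_arm(rows=[0,0,0.1,0,0,0,0.1,0])

```text
clock: 8.1
tcp_pos: [0.5546, -0.0226, 0.0345]
orientation: [1.279, 2.869, 0.0]
contact_force: [1.1, -0.2, -2.1]
grip_width: 0.059
gripper_force: 65.9
```

move_arm(rows=[0,0,0.1,0,0,0,0.1,0,0,0,0.1,0])

```text
clock: 8.48
tcp_pos: [0.5547, -0.0226, 0.0343]
orientation: [1.279, 2.868, -0.001]
contact_force: [-3.2, -0.5, 8.7]
grip_width: 0.059
gripper_force: 67.1
```

move_arm(rows=[0,0,0.1,0,0,0,0.1,0,0,0,0.1,0])

```text
clock: 8.85
tcp_pos: [0.5548, -0.0226, 0.0342]
orientation: [1.279, 2.868, -0.001]
contact_force: [-6.2, -1.6, 18.0]
grip_width: 0.0592
gripper_force: 68.4
```

The bush is in contact at about the expected seat height with small lateral forces. I'll release it and rise.

move_arm(rows=[0,0,-0.15,0,0,0,-0.15,0,0,0,-0.15,0,0,0,-0.15,0,0,0,-0.15,0], fingers=1)

```text
clock: 9.48
tcp_pos: [0.5543, -0.0225, 0.0337]
orientation: [-1.279, -2.869, 0.0]
contact_force: [-0.3, 0.5, -0.5]
grip_width: 0.0853
gripper_force: 0.0
```

move_arm(rows=[0,0,-1,0,0,0,-3,0,0,0,-6,0,0,0,-9,0,0,0,-10.5,0,0,0,-11,0,0,0,-11,0])

```text
clock: 10.35
tcp_pos: [0.5541, -0.0226, 0.1436]
orientation: [-1.279, -2.869, 0.0]
contact_force: [-0.3, -0.0, -0.2]
grip_width: 0.0855
gripper_force: 0.0
```

```bash
python3 -c "
from h import *
to((.5545,-.0235,.14),-48)
f=r.grab_frame('side');t=r.grab_frame('top')
cv2.imwrite('pics/e.png',np.hstack([up(t,285,190,95,95),up(f,325,170,95,95)]))
"
```

```text
clock 10.35 tcp [ 0.5541 -0.0226  0.1436] yaw 41.9 tilt [-0. -0. -1.] F [-0.3 -0.  -0.2] w 0.0855 gf 0.0 q7 0.36
 -> cm [-0.09 -0.03  0.36] twist 89.9
```

View pics/e.png

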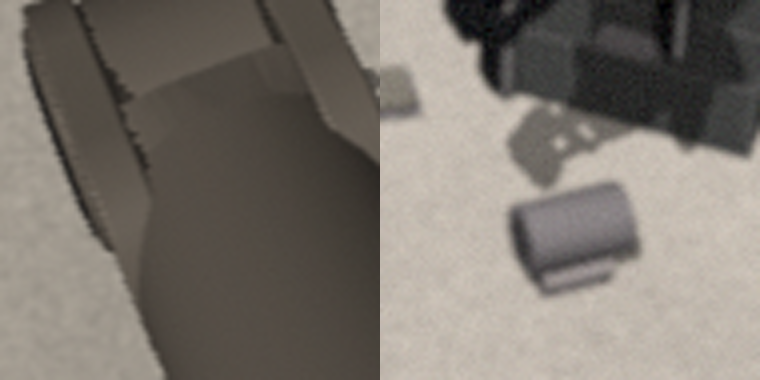

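The side crop shows the bush seated on the V-block, centred over it at about crop (577,232), with the fingers clear. I'll turn 90° for the grasp round its middle.

move_arm(rows=[0,0,0,5,0,0,0,15,0,0,0,25,0,0,0,35,0,0,0,45,0,0,0,55,0,0,0,65,0,0,0,75,0,0,0,84,0,0,0,90])

```text
clock: 11.7
tcp_pos: [0.5538, -0.0224, 0.1427]
orientation: [-2.935, -1.119, 0.003]
contact_force: [-0.2, 0.4, 0.2]
grip_width: 0.0854
gripper_force: 0.0
```

move_arm(rows=[0,0,0,0,0,0,0,0])

```text
clock: 11.95
tcp_pos: [0.5541, -0.0224, 0.1433]
orientation: [-2.932, -1.128, 0.001]
contact_force: [-0.0, 0.8, 0.1]
grip_width: 0.0858
gripper_force: 0.0
```

```bash
python3 -c "
from h import *
to((.5543,-.0228,.0355),-48)
f=r.grab_frame('side');t=r.grab_frame('top')
for n,im,roi in(('side',f,(345,205,50,45)),('top',t,(300,205,60,55))):
  im=up(im,*roi).astype(int);m=((im[...,2]-im[...,0]<13)&(im.mean(2)>60)&(im.mean(2)<165)).astype(np.uint8);c=big(cv2.morphologyEx(m,cv2.MORPH_OPEN,np.ones((5,5))))[0];q=px(cv2.approxPolyDP(c,5,True),*roi[:2]);print(n,cv2.contourArea(c)/16,q.round(1).tolist())
a=np.radians(42);e=np.array((np.cos(a),np.sin(a),0));c=np.array((.5543,-.0228,.031))
for s in(1,-1):print('expect end',proj('side',c+s*.03*e),'top of end',proj('side',c+s*.03*e+[0,0,.02]))
"
```

```text
clock 11.95 tcp [ 0.5541 -0.0224  0.1433] yaw -47.9 tilt [-0.001 -0.    -1.   ] F [-0.   0.8  0.1] w 0.0858 gf 0.0 q7 -1.03
 -> cm [-0.    0.05 10.78] twist 0.1
side 725.65625 [[390.6, 204.6], [385.6, 205.6], [391.9, 217.1], [388.6, 218.4], [388.4, 220.4], [384.4, 215.6], [378.9, 215.1], [357.1, 221.6], [357.4, 231.1], [358.9, 231.4], [358.1, 226.1], [359.6, 225.6], [361.4, 233.9], [359.4, 232.1], [358.4, 233.6], [365.4, 243.6], [380.9, 240.4], [384.4, 234.1], [388.9, 233.1], [388.6, 224.9], [394.4, 223.1], [394.4, 214.4], [391.6, 215.4], [389.9, 208.9], [387.4, 208.9]]
top 12.15625 [[347.6, 234.6], [346.6, 237.4], [350.6, 239.1], [350.4, 236.1]]
expect end [358.92273255 229.24133336] top of end [359.3192009  222.64824207]
expect end [384.06539814 222.40115789] top of end [384.77385708 215.82082994]
```

move_arm(rows=[0,0,1.5,0,0,0,4,0,0,0,6.5,0,0,0,8.5,0,0,0,9.8,0,0,0,10.5,0,0,0,10.8,0,0,0,10.8,0])

```text
clock: 13.05
tcp_pos: [0.5547, -0.0225, 0.0361]
orientation: [2.933, 1.125, 0.001]
contact_force: [0.2, 0.4, 0.3]
grip_width: 0.0853
gripper_force: 0.0
```

move_arm(rows=[0,0,0,0,0,0,0,0,0,0,0,0,0,0,0,0,0,0,0,0,0,0,0,0,0,0,0,0], fingers=0, newtons=50)

```text
clock: 13.92
tcp_pos: [0.5537, -0.0211, 0.0364]
orientation: [-2.932, -1.125, 0.001]
contact_force: [-2.9, 2.8, 7.2]
grip_width: 0.0382
gripper_force: 49.4
```

```bash
python3 -c "
from h import *
to((.537,.2625,.15),0)"
```

```text
clock 13.925 tcp [ 0.5537 -0.0211  0.0364] yaw -48.0 tilt [-0.001  0.001 -1.   ] F [-2.9  2.8  7.2] w 0.0382 gf 49.4 q7 -1.08
 -> cm [ 17.73 -22.22 -11.32] twist -48.0
```

move_arm(rows=[0,0,-0.5,0,0,0,-1.5,0,0,0,-3.5,0,0,0,-6,0,0,0,-8.5,0,0,0,-10.5,0,0,0,-11.3,0,0,0,-11.3,0,0,0,-11.3,0])

```text
clock: 15.05
tcp_pos: [0.5537, -0.0226, 0.1479]
orientation: [-2.933, -1.124, 0.002]
contact_force: [-0.5, 0.4, -3.2]
grip_width: 0.0384
gripper_force: 50.7
```

```bash
python3 -c "
from h import *
to((.537,.2625,.15),0)"
```

```text
clock 15.05 tcp [ 0.5537 -0.0226  0.1479] yaw -48.0 tilt [-0.002 -0.    -1.   ] F [-0.5  0.4 -3.2] w 0.0384 gf 50.7 q7 -1.03
 -> cm [ 17.82 -22.32  -0.21] twist -48.0
```

move_arm(rows=[0.9,-1.1,0,-2.4,2.7,-3.3,0,-7.2,4.8,-6.0,0,-13.0,7.0,-8.7,0,-18.7,9.1,-11.4,0,-24.5,11.2,-14.1,0,-30.2,13.4,-16.7,0,-36.0,15.3,-19.2,0,-41.3,16.9,-21.2,0,-45.6,17.8,-22.3,0,-48.0])

```text
clock: 16.3
tcp_pos: [0.5371, 0.2646, 0.1488]
orientation: [-2.216, -2.226, -0.0]
contact_force: [-0.0, -0.3, -4.4]
grip_width: 0.0385
gripper_force: 50.8
```

move_arm(rows=[0,0,0,0,0,0,0,0,0,0,0,0])

```text
clock: 16.68
tcp_pos: [0.5381, 0.2607, 0.1487]
orientation: [2.224, 2.217, -0.001]
contact_force: [0.8, 0.9, -4.3]
grip_width: 0.0383
gripper_force: 50.8
```

```bash
python3 -c "
from h import *
to((.537,.2625,.10),0)
cv2.imwrite('pics/f.png',np.hstack([up(r.grab_frame('top'),150,195,95,95),up(r.grab_frame('side'),285,250,95,125)[:,:]][0:1]+[cv2.resize(up(r.grab_frame('side'),285,250,95,125),(289,380))]))
"
```

```text
clock 16.675 tcp [0.5381 0.2607 0.1487] yaw -0.2 tilt [-0.    -0.001 -1.   ] F [ 0.8  0.9 -4.3] w 0.0383 gf 50.8 q7 -0.8
 -> cm [ 0.19 -0.11  4.87] twist -0.2
```

move_arm(rows=[0.1,-0.1,0.6,0,0.1,-0.1,1.6,0,0.1,-0.1,2.2,0,0.1,-0.1,2.4,0,0.1,-0.1,2.4,0,0.1,-0.1,2.4,0])

```text
clock: 17.58
tcp_pos: [0.5369, 0.2635, 0.1251]
orientation: [2.222, 2.22, 0.001]
contact_force: [-0.5, 0.3, -4.1]
grip_width: 0.0385
gripper_force: 50.8
```

```bash
python3 -c "
from h import *
to((.537,.2625,.10),0)
s=r.grab_frame('side')
cv2.imwrite('pics/g.png',cv2.resize(s[275:380,280:385],None,fx=5.5,fy=5.5,interpolation=cv2.INTER_CUBIC))
"
```

```text
clock 17.575 tcp [0.5369 0.2635 0.1251] yaw -0.0 tilt [ 0.  0. -1.] F [-0.5  0.3 -4.1] w 0.0385 gf 50.8 q7 -0.82
 -> cm [-0.1   0.01  2.51] twist -0.0
```

View pics/g.png

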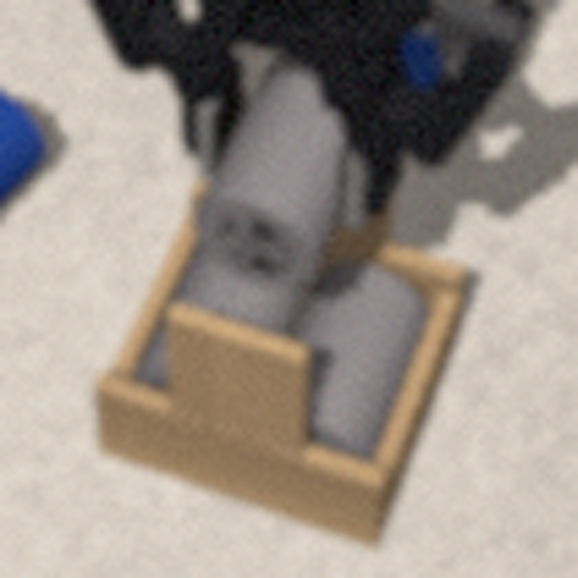

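The side crop shows the bush above the gap. Its near end face is centred at about crop (258,240), and the near board's top corners are at about (172,308) and (308,350). I'll compare these in world coordinates.

```bash
python3 -c "
from h import *
g=lambda a:((a[0]+.5)/5.5-.5+280,(a[1]+.5)/5.5-.5+275)
print('end',onz('side',[g((258,240))],.1197)[0])
print('expected end px crop',(proj('side',(.537,.2935,.1197))-[280,275])*5.5)
for a,z in(((170,310),.092),((308,350),.092),((100,388),.038),((378,472),.038),((378,540),0),((103,450),0),((470,272),.038)):print(a,z,onz('side',[g(a)],z)[0,:2].round(4))
# sleeve tops edge direction
a=onz('side',[g((340,225)),g((330,120))],.12)
"
```

```text
end [0.53557504 0.29069674 0.1197    ]
expected end px crop [247.657677   243.83093752]
(170, 310) 0.092 [0.5579 0.3054]
(308, 350) 0.092 [0.5149 0.3031]
(100, 388) 0.038 [0.5823 0.3073]
(378, 472) 0.038 [0.4916 0.3029]
(378, 540) 0 [0.4901 0.304 ]
(103, 450) 0 [0.5832 0.3068]
(470, 272) 0.038 [0.4878 0.2249]
```

move_arm(rows=[0.1,0,0.5,0,0.1,0,1.5,0,0.1,0,2.5,0,0.1,0,3.5,0,0.1,0,4.4,0,0.1,0,5.0,0,0.1,0,5.3,0,0.1,0,5.4,0])

```text
clock: 18.62
tcp_pos: [0.5368, 0.2644, 0.0708]
orientation: [2.222, 2.22, 0.0]
contact_force: [-0.1, -0.5, -3.4]
grip_width: 0.0385
gripper_force: 50.8
```

move_arm(rows=[0,0,0.1,0,0,0,0.2,0,0,0,0.3,0,0,0,0.3,0])

```text
clock: 19.12
tcp_pos: [0.5366, 0.2642, 0.0678]
orientation: [2.222, 2.22, -0.0]
contact_force: [-0.2, 0.5, -4.5]
grip_width: 0.0387
gripper_force: 50.8
```

move_arm(rows=[0,0,0.1,0,0,0,0.2,0,0,0,0.2,0])

```text
clock: 19.5
tcp_pos: [0.5367, 0.2643, 0.0658]
orientation: [2.222, 2.22, 0.0]
contact_force: [1.0, 0.7, -3.1]
grip_width: 0.0385
gripper_force: 50.8
```

move_arm(rows=[0,0,0.1,0,0,0,0.1,0,0,0,0.1,0])

```text
clock: 19.88
tcp_pos: [0.5373, 0.2644, 0.0652]
orientation: [2.222, 2.22, 0.002]
contact_force: [1.6, -0.2, 1.0]
grip_width: 0.0382
gripper_force: 51.0
```

move_arm(rows=[0,0,0.1,0,0,0,0.1,0,0,0,0.1,0])

```text
clock: 20.25
tcp_pos: [0.5381, 0.2645, 0.0649]
orientation: [2.222, 2.219, 0.004]
contact_force: [1.8, -0.5, 6.0]
grip_width: 0.0386
gripper_force: 51.8
```

move_arm(rows=[0,0.1,0.0,0,0,0.1,0.1,0,0,0.1,0.1,0])

```text
clock: 20.62
tcp_pos: [0.539, 0.2645, 0.0648]
orientation: [2.221, 2.219, 0.003]
contact_force: [-1.0, -3.1, 13.5]
grip_width: 0.0381
gripper_force: 52.4
```

```bash
python3 -c "
from h import *
to((.537,.2625,.0644),0);print(r.get_obs()['moment'])"
```

```text
clock 20.625 tcp [0.539  0.2645 0.0648] yaw -0.1 tilt [ 0.003  0.    -1.   ] F [-1.  -3.1 13.5] w 0.0381 gf 52.4 q7 -0.87
 -> cm [-0.2  -0.2   0.04] twist -0.1
[-0.76059657  0.13034607  0.16544343]
```

move_arm(rows=[0,0,-0.1,0,0,0,-0.15,0])

```text
clock: 20.88
tcp_pos: [0.5383, 0.2645, 0.065]
orientation: [2.222, 2.22, 0.002]
contact_force: [1.0, -0.8, 3.2]
grip_width: 0.0383
gripper_force: 51.4
```

move_arm(rows=[0,0,0,0,0,0,0,0,0,0,0,0,0,0,0,0,0,0,0,0], fingers=1)

```text
clock: 21.5
tcp_pos: [0.5376, 0.2643, 0.0642]
orientation: [-2.222, -2.22, 0.0]
contact_force: [0.1, 0.5, 0.2]
grip_width: 0.0854
gripper_force: 0.0
```

move_arm(rows=[0,0,-0.5,0,0,0,-2,0,0,0,-4.5,0,0,0,-8,0,0,0,-11.5,0,0,0,-14,0,0,0,-15,0,0,0,-15,0])

```text
clock: 22.5
tcp_pos: [0.5378, 0.2644, 0.215]
orientation: [2.222, 2.22, 0.002]
contact_force: [0.2, -0.2, -0.9]
grip_width: 0.0853
gripper_force: 0.0
```

```bash
python3 -c "
from h import *
to((.537,.2625,.2),0)
s=r.grab_frame('side')
im=up(s,295,285,75,85).astype(int);m=((im[...,2]-im[...,0]<18)&(im.mean(2)>70)&(im.mean(2)<150)).astype(np.uint8)
for c in big(cv2.morphologyEx(m,cv2.MORPH_OPEN,np.ones((5,5))))[:4]: print(cv2.contourArea(c)/16,px(cv2.approxPolyDP(c,6,True),295,285).round(1).tolist())
c0=np.array((.5385,.2625,.059))
for y in(.03,-.03):
  for d in((0,0,.02),(.02,0,0),(-.02,0,0)): print(y,d,proj('side',c0+[0,y,0]+d).round(1))
"
```

```text
clock 22.5 tcp [0.5378 0.2644 0.215 ] yaw -0.0 tilt [ 0.001  0.    -1.   ] F [ 0.2 -0.2 -0.9] w 0.0853 gf 0.0 q7 -0.77
 -> cm [-0.19 -0.09  1.5 ] twist -0.0
1157.53125 [[330.1, 306.1], [327.1, 307.6], [324.9, 314.1], [317.4, 315.9], [311.6, 328.6], [336.6, 337.9], [336.1, 354.1], [346.6, 357.1], [356.4, 330.4], [345.9, 322.4], [346.9, 313.4], [337.9, 306.4]]
421.25 [[330.9, 284.6], [330.4, 293.9], [346.6, 298.9], [343.9, 295.1], [356.6, 297.1], [359.9, 300.1], [351.6, 299.4], [352.1, 300.9], [361.9, 300.9], [364.1, 284.6]]
55.59375 [[352.4, 305.1], [351.6, 317.1], [354.9, 317.9], [357.9, 306.4]]
30.40625 [[308.1, 334.9], [304.6, 343.1], [309.1, 344.4]]
0.03 (0, 0, 0.02) [324.5 332.8]
0.03 (0.02, 0, 0) [313.6 335.7]
0.03 (-0.02, 0, 0) [335.6 343.3]
-0.03 (0, 0, 0.02) [337.3 305. ]
-0.03 (0.02, 0, 0) [326.6 308.3]
-0.03 (-0.02, 0, 0) [347.8 315.2]
```

The bush's rear end in the image matches the seat prediction to within about 2 px, with the fingers clear. I'll hand in.

```bash
python3 -c "
from bench import r
print(r.hand_in())"
```

```text
the job is handed in; nothing more can be done
None
```

I set the long bush in the V-block, took it again round its middle, lowered it onto the two rack bushes, let go and handed the job in at about 22.5 s; the last picture shows it at its seat to within about 2 px, but no verdict came back.

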